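# Fit the retaining ring on a trolley wheel axle

### The arm

A 6-joint arm with a two-finger parallel gripper is mounted at the origin on the work surface. World frame = base frame: x ahead of the robot, y to its left, z up, the work surface at z = 0. Lengths are in m, angles in rad, forces in N, time in s.
With the tool pointing down it reaches from about 0.225 to 0.725 m from the base axis. Payload 3.1 kg.
Tool frame: the origin (TCP) lies at the very end of the fingers, on their centre line; the grasp point (between the pads) lies 19 mm behind it (manip.pinch_z is the z of the grasp point in the tool frame, in m); z points along the fingers, y is the direction in which the jaws open and shut (so a half turn about z gives the same grasp; the last joint's range is limited). The gripper opens to 85 mm and grips with 20 to 120 N. Pads are 22 mm wide; open, the fingers measure 114 mm over their backs; the gripper's body (76 mm by 85 mm) begins 54 mm behind the grasp point. The pads swing forward as they close: fully open they stand 13 mm farther back than shut.
Start: joints at [-1.455, 0.048, 0.099, 1.622, 0, 1.443], TCP at [0.127, -0.509, 0.231] pointing down, gripper open.
Joint ranges: [-2.91, 2.91], [-0.99, 1.94], [-1.21, 1.42], [-2.12, 2.29], [-1.49, 1.47], [-3.14, 3.14]. Speed limits (rad/s): [2.79, 2.79, 3.14, 3.14, 3.14, 3.14].

### API

Orientations are given as a unit quaternion [w, x, y, z].
In Python, from cell import read_state, grab_frame, get_calibration, workorder, manip gives the robot as it stands.
- The arm moves only by the tool arm_command, never from a script. Its argument "steps" is a list of rows, each an object with "offset": the shift along the tool's x, y, z in cm, a list of three; "rot": the turn, a rotation vector about the tool's x, y, z in rad, a list of three. In form: [{"offset": [dx, dy, dz], "rot": [ax, ay, az]}, ...]. A call has 1 to 10 rows; each row shifts and turns the pose as measured when the row begins, along the tool's axes as they then stand; what a row does not reach is not made up. A row lasts 1/8 s, in which the tool goes at most 62.5 mm and 10.7 degrees, less where a joint would pass 70% of its speed; a pose out of reach is approached as far as the arm can. A call with a gripper value outside its range is refused whole. "hand" is the gripper's target within -1 to 1 (fully open at 1, half-way at 0, shut at -1), set as the call begins (left out, the last holds). The fingers move at their own pace and stop on an object; the grip force is fixed at half the most. Time passes only in rows, so rows that do not move let the fingers close. It gives the time, the measured TCP pose, the force and the opening at its end, in the units of the state.
- read_state(): the state, without advancing time (a new reading comes with each control period).
- grab_frame(name): name is "side" or "top" or "wrist"; returns (picture, depth): 400x640x3 uint8, blue, green, red; 400x640 float32, m along the optical axis (not along the pixel's ray), 0 where there is no reading.
- get_calibration(name): a dict with "intrinsics" (3x3 intrinsics, pixels), "rvec" (rotation vector, rad) and "tvec" (3), from world to camera coordinates, as OpenCV has them; the wrist camera has in their place "hand_eye" (4x4, takes a point from camera to tool coordinates, whose origin is the TCP and whose axes are the flange's). Camera axes: x right, y down, z forward; pixel columns grow to the right and rows downward; lengths in m; the calibration is good to about 2 mm. A picture is of the moment at which its call begins: read the wrist's pose just before it. get_calibration takes no time and is no camera call.
- workorder.finish_job(): hands the job in, once; it reports no verdict.
The state is a dict: "time": time; "qpos": joint angles; "qvel": joint speeds; "joint_torque": joint torques, N m; "eef_pos": TCP position; "tool_rot": TCP orientation; "force": force on the tool from outside, world axes, zero at the start; "ft_torque": the same for the moment, N m; "finger_gap": opening from 0.0 (shut) to 1.0 (fully open).
Only numpy, scipy, OpenCV 4.12 (cv2) and the standard library are available. Lean on these libraries where they do the work, as an engineer would, in place of code of your own. Each camera call takes 0.05 s, during which the arm holds its last target.

### The job

On the wheel nest, push the sprung knob down and turn it clockwise to its stop, letting it spring back up there, so that the axle stub rises and its groove shows. Then take the ring pliers from their stand, squeeze the handles together so that the snap ring on their tips is fully spread, and lower the spread ring over the axle until it lies on the hub's face, level with the groove. Finish there still squeezing the pliers, upright, with the ring held spread around the groove (do not let go), and leave the other things on the bench where they are.

Things in the scene. Friction and masses are not known exactly. Their poses are not given: they have to be found in the camera images.
- nest: Wheel nest, fixed: grey base plate 150 x 260 x 14 mm (x, y, z), origin under it, z up. On it a black trolley wheel (140 mm diameter, top 56 mm above the bench) lies flat around the axle at y = +60 mm; the press-and-turn knob stands at y = -80 mm.
- knob_grip (a point): Knob: an upright black bar 42 long x 14 wide x 42 mm tall on a short stem over a round housing (66 mm diameter, top 34 mm above the bench). The point is on the turning axis, 70 mm above the bench when up; the bar reaches 24 mm below and 18 mm above it. x along the bar, y across its 14 mm (grip these), z up.
- knob_press (a joint): How far the knob is pressed down, m: 0 up, 0.006 fully down; spring 4 N to start, 9 N at the bottom. The knob can turn only while pressed more than about 4.5 mm; at either end of its turn it springs up into a notch and is locked.
- knob_turn (a joint): Knob angle, rad: 0 at the start, grows clockwise seen from above (about -z), 1.2 at the stop (locked there it may rest back to 1.15). Turning takes about 0.1 N m.
- axle (a joint): Rise of the axle stub, m: 0 sunk at the start, 0.012 raised. It is lifted by the knob, 10 mm per rad.
- axle_groove (a point): Upright steel axle stub, 30 mm diameter, in the wheel's steel hub (62 mm diameter, flat face 62 mm above the bench). Point: on the axle's centre line at mid-height of its groove (4 mm wide, 26 mm diameter), z up. The axle's top (4 mm chamfer) is 13.5 mm above it. Starts 10.5 mm below the hub's face; with the knob locked it is 1.5 mm above the face.
- stand: Stand of the pliers, fixed: grey foot 90 x 130 x 10 mm, two wooden cheeks 22 mm thick at y = +/-41 mm (60 mm between them), 90 mm high with 5 mm lips. The pliers' crossbar (84 x 24 x 6 mm) lies on the cheeks; ring and jaws hang between. Origin under the foot, z up, same axes as the pliers. Lift straight up by 70 mm or more to clear it.
- pliers_grip (a point): Ring pliers, upright, tips down, 0.25 to 0.4 kg. Point: midway between the two rubber handles at the height to grip, z up. Handles: 14 mm wide along x, apart along y: here 52 mm over their outer faces at rest (flaring 0.2 rad each to 63 mm at the top), 28 mm squeezed (faces then upright). They reach 27 mm above and 37 mm below the point; the crossbar is 60 mm below.
- pliers_left (a joint): Squeeze of the pliers, rad, each handle: 0 at rest, 0.2 at the stop (ring fully spread). Squeezing at the grip point takes about 7 N at first, 12 N at the stop: grip with 25 N or more. The handles spring back when let go.
- ring_centre (a point): Centre of the spread snap ring's opening, mid-thickness (ring 3 mm thick), rigid with the pliers: 120 mm below pliers_grip and 13.75 mm from it along +x. Ring bore: relaxed 26 mm, spread 35 mm centred here. Lugs and jaws stand on the -x side, clear of a 30 mm axle reaching up to 20 mm above the point. Ring lying on the hub: point 1.5 mm above its face.
- spare_wheel: Bystander: small black wheel 80 mm diameter, 28 mm thick, lying flat. Origin at its underside.
- sleeve: Bystander: steel sleeve 38 mm diameter, 30 mm high. Origin at its underside.
- carton: Bystander: closed carton 70 x 100 x 55 mm. Origin at its underside.
- tin: Bystander: round tin 60 mm diameter, 60 mm high. Origin at its underside.
- screwdriver: Bystander: screwdriver 190 mm long, lying.
- hammer: Bystander: hammer 260 mm long, lying.
There are look-alikes about, which are no part of the job. Leave any pink look-alike of the part that bears pliers_grip alone.

How it is judged:
On the way, in this order (a step that is already met when the one before it is completed fails the run):
1. the knob is pressed down (value of joint knob_press above 0.0035 m), for 0.05 s.
2. the knob is turned to its stop and sprung up, the axle raised (value of joint knob_turn above 1.1 rad and value of joint knob_press below 0.0015 m and value of joint axle above 0.0105 m), for 0.1 s.
3. the ring is held spread above the axle (value of joint pliers_left above 0.16 rad and z of ring_centre in the frame of axle_groove above 0.015 m and horizontal distance between ring_centre and axle_groove below 0.02 m), for 0.05 s.
At the end, for the whole second after the job is handed in: Knob sprung up at its stop (over 1.1 rad), axle raised over 10.5 mm; ring centre within 4 mm of the axle line and 3 mm of the groove height, tilt under 0.12 rad; fingers still squeeze the pliers (over 5 N, at least 0.16 rad closed) (all of step 2 and value of joint pliers_left above 0.16 rad and horizontal distance between ring_centre and axle_groove below 0.004 m and z of ring_centre in the frame of axle_groove between -0.003 and 0.003 m and angle between ring_centre's own z axis and vertical below 0.12 rad and contact force between the fingers and pliers above 5 N); the arm keeps its last pose, push and grip.
It fails at once if a bystander is moved by more than 30 mm (distance of any of spare_wheel, sleeve, carton, tin, screwdriver, hammer from where it was at the start of the episode above 0.03 m).
It fails at once if the knob is forced round without being pressed down (value of joint knob_turn between 0.35 and 0.9 rad and value of joint knob_press below 0.0025 m).
It also fails if it takes over 58 s, if anything falls off the work surface, if the arm or the gripper's body presses on something with over 40 N, if the wrist force passes 120 N, or if a joint passes its speed limit or range.

## Working session

There is one attempt and no reset: what is moved stays moved. The work goes in short steps, Python scripts to look and compute and a tool call to move; the robot and the scene stay as the last step left them, time stands still between calls to the robot, and variables do not carry over. Pictures are saved under pics/ and viewed, and the job is handed in when it is done.

Besides the shell and the picture viewer there is one more tool, called after "Emit:" as name(argument=value, ...) on one line, values as JSON. arm_command: Moves the arm, as the interface text tells. Its arguments: {"type":"object","properties":{"steps":{"type":"array","items":{"type":"object","properties":{"offset":{"type":"array","items":{"type":"number"}},"rot":{"type":"array","items":{"type":"number"}}}}},"hand":{"type":"number"}},"required":["steps"]}

```bash
ls; mkdir -p pics; cat > h.py <<'E'
import numpy as np, cv2
from cell import read_state, grab_frame, get_calibration, workorder, manip
from scipy.spatial.transform import Rotation as R
def cloud(name):
    st=read_state(); im,d=grab_frame(name); c=get_calibration(name); K=np.array(c["intrinsics"])
    v,u=np.mgrid[0:400,0:640]
    P=np.stack([(u-K[0,2])/K[0,0]*d,(v-K[1,2])/K[1,1]*d,d],-1)
    if "hand_eye" in c:
        H=np.array(c["hand_eye"]); w,x,y,z=st["tool_rot"]; Q=R.from_quat([x,y,z,w]).as_matrix()
        P=P@H[:3,:3].T+H[:3,3]; P=P@Q.T+np.array(st["eef_pos"])
    else:
        M=cv2.Rodrigues(np.array(c["rvec"],float))[0]; P=(P-np.array(c["tvec"]).ravel())@M
    P[d==0]=np.nan
    return im,P
E
python3 - <<'E'
from h import *
print(read_state(), manip.pinch_z)
for n in("side","top"):
    im,P=cloud(n); cv2.imwrite(f"pics/{n}0.png",im); np.save(f"{n}0.npy",P)
E
```

```text
pics
{'time': 0.0, 'qpos': array([-1.45479321e+00,  4.87469153e-02,  9.75681359e-02,  1.62198707e+00,
       -8.27696328e-07,  1.44300123e+00]), 'qvel': array([ 0.00170781,  0.00082132, -0.00074582, -0.00017584, -0.00099256,
        0.00040599]), 'joint_torque': array([ 2.84983548e-05, -3.38777518e+01,  3.20017326e+01,  2.02829990e-02,
       -1.12327011e-04,  3.18546554e-06]), 'eef_pos': array([ 0.12664808, -0.50886098,  0.23010426]), 'tool_rot': array([-1.18474409e-03,  9.92578803e-01,  1.21597355e-01,  6.57145983e-06]), 'force': array([0.24914249, 0.43875043, 0.80102069]), 'ft_torque': array([ 0.01880726,  0.01432636, -0.02255865]), 'finger_gap': 0.996033974144766} -0.0187
```

View pics/side0.png

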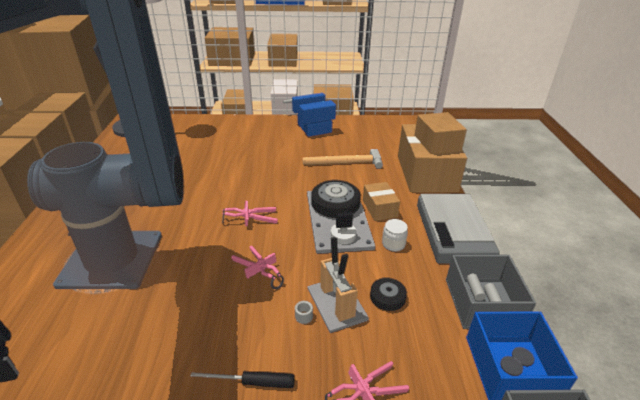

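View pics/top0.png

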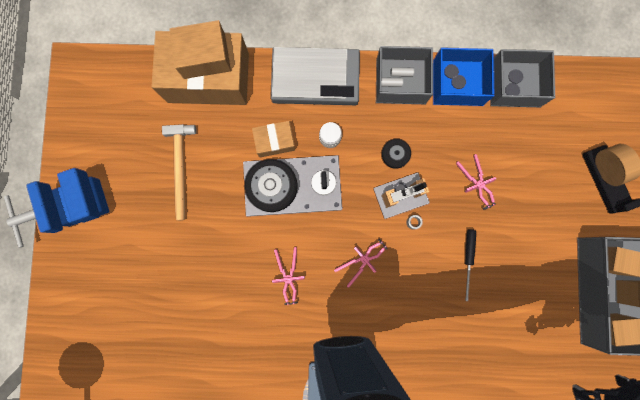

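The top picture shows the nest at about (293,186), with the knob at (323,182) and the axle at (270,184). The pliers stand at about (403,193), and the pink look-alikes lie flat elsewhere. I'll enlarge and measure.

```bash
python3 - <<'E'
from h import *
im=cv2.imread("pics/top0.png"); P=np.load("top0.npy")
a=cv2.resize(im[145:225,235:355],None,fx=5,fy=5,interpolation=cv2.INTER_CUBIC); b=cv2.resize(im[150:240,360:450],None,fx=6,fy=6,interpolation=cv2.INTER_CUBIC)
cv2.imwrite("pics/a.png",a);cv2.imwrite("pics/b.png",b)
for u,v in [(270,184),(323,182),(403,193),(310,163),(247,164),(340,158),(339,208),(247,214),(389,188),(420,185),(415,221)]: print(u,v,P[v,u].round(4))
# side clouds
S=np.load("side0.npy")
def stat(n,m): print(n,m.sum(),np.nanmin(P_[m],0).round(4),np.nanmax(P_[m],0).round(4),np.nanmean(P_[m],0).round(4))
for u,v in [(335,240),(345,262),(332,262),(344,219),(336,188)]: print('s',u,v,S[v,u].round(4))
E
```

```text
270 184 [0.5555 0.2065 0.0666]
323 182 [0.5612 0.0695 0.0877]
403 193 [ 0.528  -0.1187  0.1701]
310 163 [0.6232 0.1059 0.0152]
247 164 [0.6153 0.2766 0.0178]
340 158 [6.421e-01 2.400e-02 6.000e-04]
339 208 [0.5026 0.0243 0.0131]
247 214 [0.4796 0.2711 0.0162]
389 188 [ 0.5613 -0.1109  0.0076]
420 185 [ 0.5504 -0.1624  0.1535]
415 221 [ 0.4735 -0.1832  0.0025]
s 335 240 [ 0.5366 -0.1205  0.1661]
s 345 262 [ 0.5541 -0.1676  0.1509]
s 332 262 [ 0.5318 -0.1306  0.1152]
s 344 219 [0.5719 0.0636 0.0743]
s 336 188 [0.5605 0.2157 0.0643]
```

View pics/a.png

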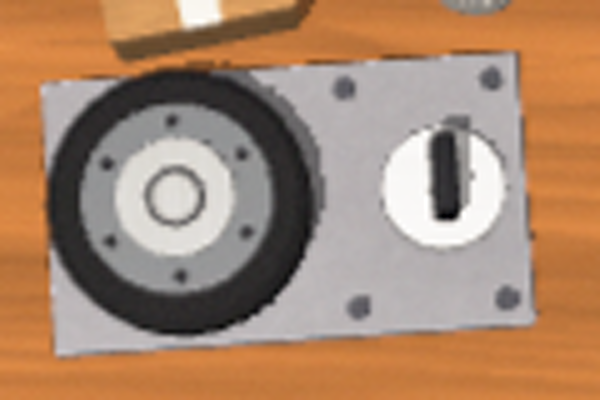

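View pics/b.png

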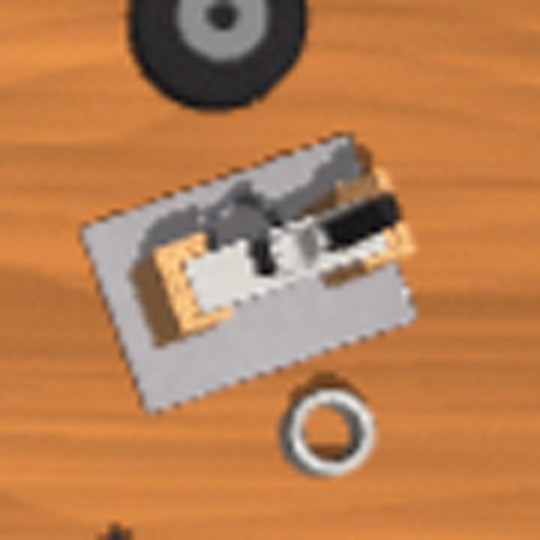

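```bash
cat >> h.py <<'E'
def tool():
    st=read_state(); w,x,y,z=st["tool_rot"]; return st,R.from_quat([x,y,z,w]).as_matrix(),np.array(st["eef_pos"])
def plan(pos,psi):
    "tool-frame offset (cm) and rotvec to reach pos with tool down, tool x azimuth psi"
    st,Q,p=tool()
    T=np.array([[np.cos(psi),np.sin(psi),0],[np.sin(psi),-np.cos(psi),0],[0,0,-1]]).T
    rv=R.from_matrix(Q.T@T).as_rotvec()
    print("t",round(st["time"],2),"pos",p.round(4),"psi",round(float(np.arctan2(Q[1,0],Q[0,0])),4),"tilt",Q[:,2].round(4),"q",np.round(st["qpos"],3),"gap",round(st["finger_gap"],3),"F",np.round(st["force"],1))
    print("off cm",(Q.T@(np.array(pos)-p)*100).round(2),"rot",rv.round(4))
E
python3 - <<'E'
from h import *
c=get_calibration("wrist"); print(c)
plan([0.40,-0.17,0.35],0.244)
E
```

```text
{'intrinsics': array([[313.97442469,   0.        , 318.24285332],
       [  0.        , 313.97442469, 197.04292168],
       [  0.        ,   0.        ,   1.        ]]), 'hand_eye': array([[ 4.41269412e-05, -9.46055420e-01, -3.24004845e-01,
         8.25327612e-02],
       [ 9.99999712e-01, -2.03863342e-04,  7.31448778e-04,
         8.57776693e-04],
       [-7.58043792e-04, -3.24004784e-01,  9.46055139e-01,
        -1.41892346e-01],
       [ 0.00000000e+00,  0.00000000e+00,  0.00000000e+00,
         1.00000000e+00]])}
t 0.1 pos [ 0.1266 -0.5089  0.2302] psi 0.2438 tilt [-3.0e-04  2.1e-03 -1.0e+00] q [-1.455  0.049  0.098  1.622 -0.     1.443] gap 1.001 F [0.6 0.2 0.5]
off cm [ 34.71 -26.32 -11.91] rot [-0.0021 -0.0003 -0.0002]
```

Emit:
arm_command(steps=[{"offset": [4.2,-3.6,-2]},{"offset": [4.2,-3.6,-2]},{"offset": [4.2,-3.6,-2]},{"offset": [4.2,-3.6,-2]},{"offset": [4.2,-3.6,-2]},{"offset": [4.2,-3.6,-1]},{"offset": [4.2,-3.6,-1]},{"offset": [4.2,-3.6,0]},{"offset": [4.2,-3.6,0]}], hand=1)

```text
invalid input
```

Emit:
arm_command(steps=[{"rot": [0,0,-0.18]},{"rot": [0,0,-0.18]},{"rot": [0,0,-0.18]},{"rot": [0,0,-0.18]},{"rot": [0,0,-0.18]},{"rot": [0,0,-0.18]},{"rot": [0,0,-0.18]},{"rot": [0,0,-0.18]},{"rot": [0,0,-0.18]},{"rot": [0,0,-0.18]}])

```text
invalid input
```

Emit:
arm_command(steps=[{"rot": [0,0,-0.18]},{"rot": [0,0,-0.18]},{"rot": [0,0,-0.18]},{"rot": [0,0,-0.18]},{"rot": [0,0,-0.18]},{"rot": [0,0,-0.18]},{"rot": [0,0,-0.18]}])

```text
invalid input
```

```bash
python3 - <<'E'
from h import *
plan([0.47,-0.02,0.33],3.21)
im,P=cloud("wrist"); cv2.imwrite("pics/w1.png",im); np.save("w1.npy",P)
E
```

```text
t 0.1 pos [ 0.1266 -0.5089  0.2302] psi 0.2438 tilt [-3.0e-04  2.1e-03 -1.0e+00] q [-1.455  0.049  0.098  1.622 -0.     1.443] gap 1.001 F [0.6 0.2 0.5]
off cm [ 45.12 -39.18  -9.88] rot [ 1.0000e-04 -3.2000e-03 -2.9662e+00]
```

View pics/w1.png

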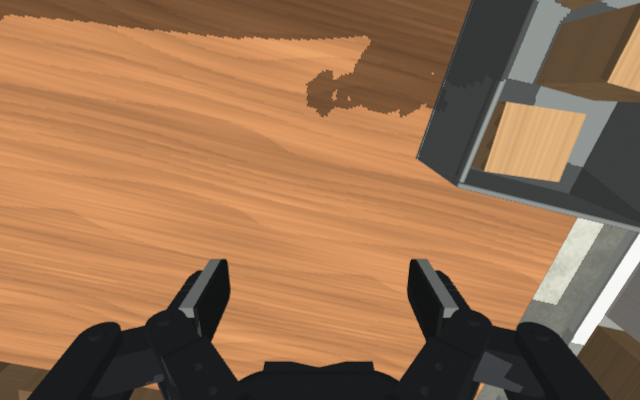

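Each row needs both fields, so I'll include them.

Emit:
arm_command(steps=[{"offset": [4.2,-3.6,-2],"rot": [0,0,0]},{"offset": [4.2,-3.6,-2],"rot": [0,0,0]},{"offset": [4.2,-3.6,-2],"rot": [0,0,0]},{"offset": [4.2,-3.6,-2],"rot": [0,0,0]},{"offset": [4.2,-3.6,-2],"rot": [0,0,0]},{"offset": [4.2,-3.6,-1],"rot": [0,0,0]},{"offset": [4.2,-3.6,-1],"rot": [0,0,0]},{"offset": [4.2,-3.6,0],"rot": [0,0,0]},{"offset": [4.2,-3.6,0],"rot": [0,0,0]}], hand=1)

```text
time: 1.27
eef_pos: [0.4229, -0.0944, 0.3525]
tool_rot: [-0.004, 0.993, 0.117, 0.002]
force: [0.6, -0.9, -0.0]
finger_gap: 0.999
```

Emit:
arm_command(steps=[{"offset": [0,0,0],"rot": [0,0,-0.18]},{"offset": [0,0,0],"rot": [0,0,-0.18]},{"offset": [0,0,0],"rot": [0,0,-0.18]},{"offset": [0,0,0],"rot": [0,0,-0.18]},{"offset": [0,0,0],"rot": [0,0,-0.18]},{"offset": [0,0,0],"rot": [0,0,-0.18]},{"offset": [0,0,0],"rot": [0,0,-0.18]},{"offset": [0,0,0],"rot": [0,0,-0.18]},{"offset": [0,0,0],"rot": [0,0,-0.18]},{"offset": [0,0,0],"rot": [0,0,-0.18]}])

```text
time: 2.52
eef_pos: [0.4239, -0.0886, 0.3484]
tool_rot: [-0.005, 0.497, 0.867, 0.004]
force: [-0.6, -0.5, 0.4]
finger_gap: 1.0
```

Emit:
arm_command(steps=[{"offset": [0,0,0],"rot": [0,0,-0.18]},{"offset": [0,0,0],"rot": [0,0,-0.18]},{"offset": [0,0,0],"rot": [0,0,-0.18]},{"offset": [0,0,0],"rot": [0,0,-0.18]},{"offset": [0,0,0],"rot": [0,0,-0.18]},{"offset": [0,0,0],"rot": [0,0,-0.18]},{"offset": [0,0,0],"rot": [0,0,-0.18]}])

```text
time: 3.4
eef_pos: [0.4229, -0.0882, 0.3458]
tool_rot: [-0.004, -0.13, 0.991, 0.007]
force: [-0.0, 0.2, -0.3]
finger_gap: 1.0
```

```bash
python3 - <<'E'
from h import *
plan([0.47,-0.02,0.33],3.21)
im,P=cloud("wrist"); cv2.imwrite("pics/w2.png",im); np.save("w2.npy",P)
E
```

```text
t 3.4 pos [ 0.4229 -0.0882  0.3458] psi -2.88 tilt [-0.0101  0.0138 -0.9999] q [-0.368 -0.114  0.174  1.873  0.009 -0.629] gap 1.0 F [-0.   0.2 -0.3]
off cm [-6.32  5.34  1.63] rot [ 0.0153 -0.0077  0.1932]
```

View pics/w2.png

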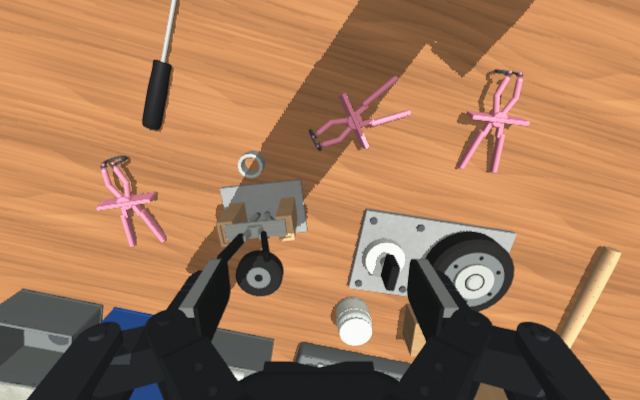

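```bash
python3 - <<'E'
from h import *
P=np.load("w2.npy")
def sel(c,r,z0,z1):
    m=(np.hypot(P[...,0]-c[0],P[...,1]-c[1])<r)&(P[...,2]>z0)&(P[...,2]<z1); return P[m]
for nm,a in [("knobtop",((.565,.07),.045,.083,.1)),("housing",((.565,.07),.045,.028,.04)),("hub",((.558,.213),.05,.058,.07)),("crossbar",((.54,-.14),.09,.088,.10)),("handles",((.54,-.14),.09,.12,.2)),("foot",((.54,-.14),.09,.005,.014))]:
    q=sel(*a); 
    if len(q)<5: print(nm,len(q)); continue
    (c,s,ang)=cv2.minAreaRect((q[:,:2]*1000).astype(np.float32))
    print(nm,len(q),q.min(0).round(4),q.max(0).round(4),np.median(q,0).round(4),"rect",np.round(c,1),np.round(s,1),round(ang,1))
im=cv2.imread("pics/w2.png")
cv2.imwrite("pics/w2b.png",cv2.resize(im[140:320,190:290],None,fx=5,fy=3.3*5/3.3)[:600*2:,:][:900][:600]) if 0 else cv2.imwrite("pics/w2b.png",cv2.resize(im[150:290,190:330],None,fx=4,fy=4,interpolation=cv2.INTER_CUBIC))
E
```

```text
knobtop 241 [0.5469 0.0598 0.0832] [0.5881 0.0771 0.0894] [0.5661 0.0671 0.0872] rect [567.5  68.3] [42.  14.3] 5.0
housing 790 [0.5351 0.0359 0.028 ] [0.6001 0.1007 0.0397] [0.5595 0.0593 0.0336] rect [564.8  66.4] [58.5 65.5] 35.8
hub 1058 [0.5146 0.169  0.058 ] [0.5944 0.2532 0.0662] [0.5529 0.2064 0.0616] rect [554.4 213.7] [76.6 74.9] 34.2
crossbar 1112 [ 0.5057 -0.1983  0.0881] [ 0.5767 -0.0892  0.0995] [ 0.5366 -0.1413  0.0904] rect [ 541.4 -143.4] [ 37.4 104.4] 20.9
handles 485 [ 0.5229 -0.1734  0.12  ] [ 0.553  -0.1143  0.173 ] [ 0.5406 -0.1591  0.1506] rect [ 538.3 -143.7] [13.6 59.6] 21.8
foot 2371 [ 0.454  -0.2187  0.005 ] [ 0.6278 -0.0685  0.014 ] [ 0.5221 -0.1448  0.0097] rect [ 540.6 -142.3] [178.2 130.5] 23.0
```

View pics/w2b.png

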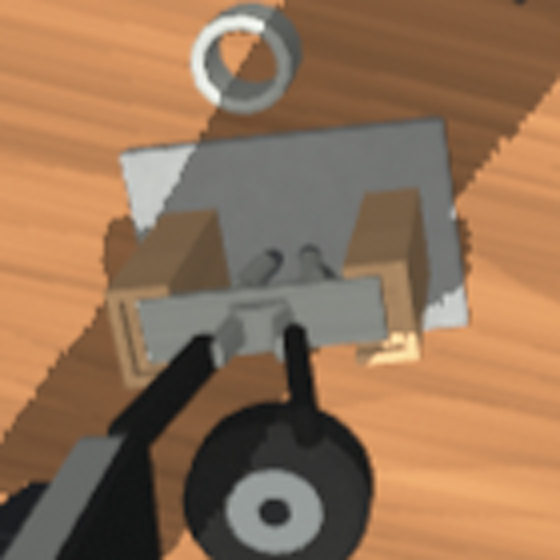

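The wrist picture shows the knob bar at about (390,270), its top a 42 x 14 mm rectangle centred at world (0.5675, 0.068). The pliers' crossbar is at about (255,228), with handles towards (240,250)/(265,245), so the pliers' yaw is about 21-22°. I'll go above the knob.

```bash
python3 - <<'E'
from h import *
plan([0.567,0.068,0.19],3.22)
E
```

```text
t 3.45 pos [ 0.4229 -0.0882  0.3458] psi -2.8762 tilt [-0.0103  0.0138 -0.9999] q [-0.368 -0.114  0.174  1.873  0.009 -0.633] gap 0.999 F [ 0.2 -0.1  0. ]
off cm [-18.1   11.04  15.64] rot [ 0.0154 -0.0078  0.1869]
```

Emit:
arm_command(steps=[{"offset": [-3.6,2.2,3],"rot": [0,0,0]},{"offset": [-3.6,2.2,3],"rot": [0,0,0]},{"offset": [-3.6,2.2,3],"rot": [0,0,0]},{"offset": [-3.6,2.2,3],"rot": [0,0,0]},{"offset": [-3.6,2.2,3],"rot": [0,0,0]},{"offset": [0,0,0],"rot": [0.015,-0.008,0.18]}])

```text
time: 4.2
eef_pos: [0.5717, 0.0692, 0.1896]
tool_rot: [-0.0, -0.03, 1.0, -0.002]
force: [-0.4, 0.2, 0.4]
finger_gap: 0.997
```

```bash
python3 - <<'E'
from h import *
im,P=cloud("wrist"); cv2.imwrite("pics/w3.png",im); np.save("w3.npy",P)
def sel(c,r,z0,z1):
    m=(np.hypot(P[...,0]-c[0],P[...,1]-c[1])<r)&(P[...,2]>z0)&(P[...,2]<z1); return P[m]
q=sel((.567,.068),.035,.082,.1)
(c,s,ang)=cv2.minAreaRect((q[:,:2]*1000).astype(np.float32)); print(len(q),c,s,ang,np.median(q,0))
q=sel((.5545,.2137),.045,.058,.07); (c,s,ang)=cv2.minAreaRect((q[:,:2]*1000).astype(np.float32)); print('hub',len(q),c,s,np.median(q,0), cv2.fitEllipse(cv2.convexHull((q[:,:2]*1000).astype(np.float32))))
plan([0.567,0.068,0.050],3.22)
E
```

```text
808 (567.5096435546875, 68.48294067382812) (41.47483444213867, 13.981383323669434) 5.474001884460449 [0.56625311 0.06838451 0.08720098]
hub 3770 (554.7456665039062, 209.18975830078125) (74.8696517944336, 80.53357696533203) [0.55333172 0.20655411 0.06156829] ((552.1461791992188, 209.1099853515625), (80.56475067138672, 83.61923217773438), 89.32567596435547)
t 4.25 pos [0.5716 0.0689 0.1916] psi -3.0859 tilt [ 0.0016 -0.0038 -1.    ] q [ 0.006  0.174  0.157  1.552 -0.004 -0.05 ] gap 1.001 F [-1.1  0.5  0.3]
off cm [ 4.800e-01 -1.000e-02  1.416e+01] rot [-0.0039  0.0013 -0.0228]
```

View pics/w3.png

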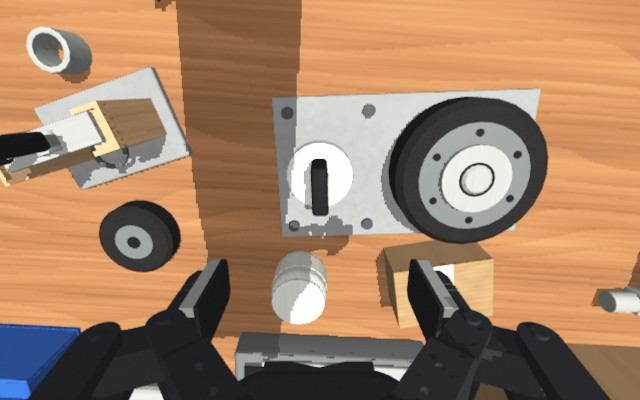

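The picture shows the knob bar at about (319,187), its axis near +5.5°, with the axle at (478,179). I'm descending onto the knob.

Emit:
arm_command(steps=[{"offset": [0.4,0,3.5],"rot": [-0.004,0.001,-0.04]},{"offset": [0,0,3.5],"rot": [0,0,0]},{"offset": [0,0,3.5],"rot": [0,0,0]},{"offset": [0,0,3.0],"rot": [0,0,0]},{"offset": [0,0,0],"rot": [0,0,0]}])

```text
time: 4.88
eef_pos: [0.5685, 0.0679, 0.0551]
tool_rot: [0.002, -0.049, 0.999, 0.0]
force: [-0.6, 0.1, 0.3]
finger_gap: 0.999
```

```bash
python3 - <<'E'
from h import *
plan([0.5675,0.0685,0.050],3.237)
E
```

```text
t 4.88 pos [0.5685 0.0679 0.0551] psi -3.0438 tilt [ 3.5e-03  6.0e-04 -1.0e+00] q [ 2.000e-03  2.000e-01 -8.600e-02  1.281e+00  1.000e-03 -9.600e-02] gap 0.999 F [-0.6  0.1  0.3]
off cm [0.09 0.06 0.51] rot [0.0002 0.0036 0.0024]
```

Emit:
arm_command(steps=[{"offset": [0.1,0.06,0.5],"rot": [0,0.003,0]},{"offset": [0,0,0],"rot": [0,0,0]}])

```text
time: 5.12
eef_pos: [0.5692, 0.0681, 0.053]
tool_rot: [0.002, -0.049, 0.999, 0.0]
force: [-0.1, -0.3, 0.2]
finger_gap: 1.002
```

Emit:
arm_command(steps=[{"offset": [0,0,0],"rot": [0,0,0]},{"offset": [0,0,0],"rot": [0,0,0]},{"offset": [0,0,0],"rot": [0,0,0]},{"offset": [0,0,0],"rot": [0,0,0]},{"offset": [0,0,0],"rot": [0,0,0]},{"offset": [0,0,0],"rot": [0,0,0]}], hand=-1)

```text
time: 5.88
eef_pos: [0.5717, 0.0696, 0.057]
tool_rot: [0.006, -0.049, 0.999, 0.001]
force: [0.2, 1.4, 0.5]
finger_gap: 0.155
```

```bash
python3 - <<'E'
from h import *
plan([0.5675,0.0685,0.044],3.237)
E
```

```text
t 5.88 pos [0.5717 0.0696 0.057 ] psi -3.0436 tilt [ 0.011   0.0033 -0.9999] q [ 0.003  0.199 -0.083  1.277  0.003 -0.095] gap 0.155 F [0.2 1.4 0.5]
off cm [ 0.44 -0.07  1.29] rot [0.0023 0.0113 0.0026]
```

Emit:
arm_command(steps=[{"offset": [0.1,0,0.4],"rot": [0,0.005,0]},{"offset": [0.1,0,0.3],"rot": [0,0.003,0]},{"offset": [0,0,0.3],"rot": [0,0,0]}])

```text
time: 6.25
eef_pos: [0.5719, 0.0696, 0.0508]
tool_rot: [0.004, -0.049, 0.999, 0.001]
force: [-5.0, 1.2, 14.7]
finger_gap: 0.152
```

```bash
python3 - <<'E'
from h import *
plan([0.5675,0.0685,0.044],3.237)
E
```

```text
t 6.25 pos [0.5719 0.0696 0.0508] psi -3.0437 tilt [ 0.0081  0.0029 -1.    ] q [ 0.003  0.207 -0.087  1.269  0.003 -0.095] gap 0.152 F [-5.   1.2 14.7]
off cm [ 0.45 -0.07  0.67] rot [0.0021 0.0084 0.0025]
```

Emit:
arm_command(steps=[{"offset": [0.1,-0.08,0.3],"rot": [0,0,0.15]},{"offset": [0.1,-0.08,0.3],"rot": [0,0,0.18]},{"offset": [0.1,-0.08,0.3],"rot": [0,0,0.18]}])

```text
time: 6.62
eef_pos: [0.5714, 0.0679, 0.0509]
tool_rot: [0.007, 0.211, 0.977, 0.003]
force: [-3.2, 1.1, 12.8]
finger_gap: 0.153
```

```bash
python3 - <<'E'
from h import *
plan([0.5675,0.0685,0.044],3.237-1.2)
E
```

```text
t 6.62 pos [0.5714 0.0679 0.0509] psi 2.7164 tilt [ 0.0157  0.0029 -0.9999] q [ 0.     0.197 -0.099  1.26   0.003  0.425] gap 0.153 F [-3.2  1.1 12.8]
off cm [ 0.38 -0.11  0.68] rot [0.0132 0.0095 0.6794]
```

Emit:
arm_command(steps=[{"offset": [0.1,-0.08,0.3],"rot": [0.003,0.003,0.18]},{"offset": [0.1,-0.08,0.3],"rot": [0.003,0.003,0.18]},{"offset": [0.1,-0.08,0.3],"rot": [0.003,0.003,0.18]}])

```text
time: 7.0
eef_pos: [0.5701, 0.0667, 0.0508]
tool_rot: [0.005, 0.471, 0.882, 0.002]
force: [-3.1, -0.5, 13.9]
finger_gap: 0.152
```

Emit:
arm_command(steps=[{"offset": [0.1,-0.08,0.3],"rot": [0.003,0.003,0.16]},{"offset": [0,0,0.3],"rot": [0,0,0.08]}])

```text
time: 7.25
eef_pos: [0.57, 0.0662, 0.051]
tool_rot: [0.005, 0.573, 0.819, 0.001]
force: [-0.8, -5.1, 15.4]
finger_gap: 0.153
```

```bash
python3 - <<'E'
from h import *
plan([0.5675,0.0685,0.044],3.237-1.2); print(read_state()["ft_torque"])
E
```

```text
t 7.25 pos [0.57   0.0662 0.051 ] psi 1.9201 tilt [ 0.0102 -0.0036 -0.9999] q [ 1.000e-03  2.000e-01 -9.500e-02  1.266e+00 -4.000e-03  1.222e+00] gap 0.153 F [-0.8 -5.1 15.4]
off cm [ 0.3  -0.17  0.7 ] rot [ 0.0079  0.0073 -0.1168]
[-1.30494332  0.68931106  1.6652363 ]
```

Emit:
arm_command(steps=[{"offset": [0,0,-0.3],"rot": [0,0,0.01]},{"offset": [0,0,-0.3],"rot": [0,0,0.01]},{"offset": [0,0,-0.2],"rot": [0,0,0]}])

```text
time: 7.62
eef_pos: [0.5698, 0.0659, 0.0574]
tool_rot: [0.006, 0.576, 0.817, 0.0]
force: [5.8, -0.8, -11.2]
finger_gap: 0.154
```

```bash
python3 - <<'E'
from h import *
plan([0.5675,0.0685,0.044],3.237-1.2); print(read_state()["ft_torque"])
E
```

```text
t 7.62 pos [0.5698 0.0659 0.0574] psi 1.9135 tilt [ 0.0096 -0.0066 -0.9999] q [ 0.002  0.196 -0.086  1.279 -0.007  1.23 ] gap 0.154 F [  5.8  -0.8 -11.2]
off cm [ 0.34 -0.14  1.33] rot [ 0.0063  0.0098 -0.1234]
[-0.10410534 -1.09539315  1.65833705]
```

Up and against the top (−11 N). I'm opening the hand and rising.

Emit:
arm_command(steps=[{"offset": [0,0,0],"rot": [0,0,0]},{"offset": [0,0,0],"rot": [0,0,0]},{"offset": [0,0,0],"rot": [0,0,0]},{"offset": [0,0,0],"rot": [0,0,0]},{"offset": [0,0,0],"rot": [0,0,0]},{"offset": [0,0,0],"rot": [0,0,0]},{"offset": [0,0,-3],"rot": [0,0,0]},{"offset": [0,0,-5],"rot": [0,0,0]},{"offset": [0,0,-5],"rot": [0,0,0]}], hand=1)

```text
time: 8.75
eef_pos: [0.5641, 0.0659, 0.1849]
tool_rot: [-0.0, 0.58, 0.815, -0.004]
force: [1.4, 1.4, 1.1]
finger_gap: 1.0
```

```bash
python3 - <<'E'
from h import *
plan([0.539,-0.1435,0.26],3.52)
im,P=cloud("wrist"); cv2.imwrite("pics/w4.png",im); np.save("w4.npy",P)
def sel(c,r,z0,z1):
    m=(np.hypot(P[...,0]-c[0],P[...,1]-c[1])<r)&(P[...,2]>z0)&(P[...,2]<z1); return P[m]
q=sel((.567,.068),.035,.082,.1)
(c,s,ang)=cv2.minAreaRect((q[:,:2]*1000).astype(np.float32)); print(len(q),c,s,ang,np.median(q,0))
q=sel((.5545,.2137),.03,.068,.09)
if len(q)>5: print('axle',len(q),cv2.minAreaRect((q[:,:2]*1000).astype(np.float32)),np.median(q,0))
E
```

```text
t 8.75 pos [0.5641 0.0659 0.1849] psi 1.9043 tilt [-0.005  -0.0065 -1.    ] q [ 0.002  0.16   0.128  1.544 -0.007  1.239] gap 1.0 F [1.4 1.4 1.1]
off cm [-19.    -9.27  -7.36] rot [-0.009  -0.0021 -1.6157]
835 (567.7033081054688, 68.48527526855469) (13.973901748657227, 41.767520904541016) 26.55259132385254 [0.56721792 0.06992297 0.08718393]
axle 1172 ((556.5125122070312, 202.64065551757812), (29.697404861450195, 19.843210220336914), 19.604936599731445) [0.55604163 0.20313492 0.07577996]
```

View pics/w4.png

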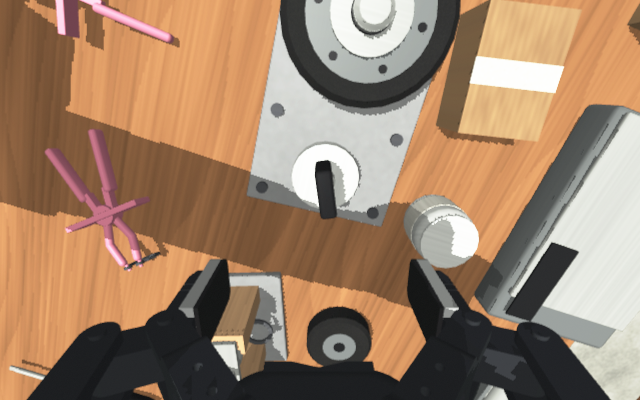

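The knob is turned 1.20 rad and up (bar at (325,188)), and the axle top is at z≈0.076, so it is raised. The pliers' ring is visible at (262,330) beside the crossbar. I'm moving to the pliers.

```bash
python3 - <<'E'
from h import *
P=np.load("w4.npy")
for v,u in [(330,253),(330,272),(321,262),(340,262),(355,228),(375,232)]: print(u,v,P[v,u].round(4))
E
```

```text
253 330 [ 0.5513 -0.1551  0.009 ]
272 330 [ 0.5716 -0.1295  0.0282]
262 321 [ 0.5569 -0.1206  0.0284]
262 340 [ 0.5646 -0.1488  0.0271]
228 355 [ 0.5325 -0.1156  0.0902]
232 375 [0.5379 0.0741 0.2676]
```

Emit:
arm_command(steps=[{"offset": [0,0,-5],"rot": [0,0,0]},{"offset": [0,0,-4],"rot": [0,0,0]},{"offset": [-4.7,-2.3,0],"rot": [0,0,0]},{"offset": [-4.7,-2.3,0],"rot": [0,0,0]},{"offset": [-4.7,-2.3,0],"rot": [0,0,0]},{"offset": [-4.7,-2.3,0],"rot": [0,0,0]}])

```text
time: 9.55
eef_pos: [0.5424, -0.1428, 0.2886]
tool_rot: [0.007, 0.576, 0.817, 0.001]
force: [1.4, -1.0, 0.7]
finger_gap: 1.003
```

Emit:
arm_command(steps=[{"offset": [0,0,0],"rot": [0,0,-0.18]},{"offset": [0,0,0],"rot": [0,0,-0.18]},{"offset": [0,0,0],"rot": [0,0,-0.18]},{"offset": [0,0,0],"rot": [0,0,-0.18]},{"offset": [0,0,0],"rot": [0,0,-0.18]},{"offset": [0,0,0],"rot": [0,0,-0.18]},{"offset": [0,0,0],"rot": [0,0,-0.18]},{"offset": [0,0,0],"rot": [0,0,-0.18]},{"offset": [0,0,0],"rot": [0,0,-0.18]}])

```text
time: 10.68
eef_pos: [0.5416, -0.1487, 0.2873]
tool_rot: [0.005, -0.216, 0.976, -0.006]
force: [1.1, -0.5, 0.0]
finger_gap: 1.002
```

```bash
cat >> h.py <<'E'
def rects(P,specs):
    for nm,c,r,z0,z1 in specs:
        m=(np.hypot(P[...,0]-c[0],P[...,1]-c[1])<r)&(P[...,2]>z0)&(P[...,2]<z1); q=P[m]
        if len(q)<5: print(nm,len(q)); continue
        t=cv2.minAreaRect((q[:,:2]*1000).astype(np.float32))
        print(nm,len(q),np.round(t[0],1),np.round(t[1],1),round(t[2],1),"med",np.median(q,0).round(4),"zmax",q[:,2].max().round(4))
E
python3 - <<'E'
from h import *
plan([0.539,-0.1435,0.22],3.51)
im,P=cloud("wrist"); cv2.imwrite("pics/w5.png",im); np.save("w5.npy",P)
rects(P,[("handles",(.539,-.143),.05,.12,.2),("h.top",(.539,-.143),.05,.165,.2),("crossbar+cheek",(.539,-.143),.07,.086,.1),("cb",(.539,-.143),.045,.088,.1)])
E
```

```text
t 10.68 pos [ 0.5416 -0.1487  0.2873] psi -2.7063 tilt [ 0.0129 -0.0086 -0.9999] q [-0.386  0.151  0.323  1.727 -0.003 -0.821] gap 1.002 F [ 1.1 -0.5  0. ]
off cm [0.07 0.67 6.72] rot [-0.0129  0.0085  0.0668]
handles 767 [ 538.8 -144.2] [13.9 61.1] 21.1 med [ 0.5362 -0.1314  0.1574] zmax 0.1724
h.top 286 [ 538.9 -144.2] [13.9 61.1] 21.4 med [ 0.5362 -0.1248  0.17  ] zmax 0.1724
crossbar+cheek 1703 [ 541.1 -143.5] [ 37.3 104. ] 20.9 med [ 0.5367 -0.1458  0.0902] zmax 0.0999
cb 1309 [ 540.3 -142.5] [36.3 86.2] 21.1 med [ 0.5358 -0.1456  0.0905] zmax 0.0999
```

View pics/w5.png

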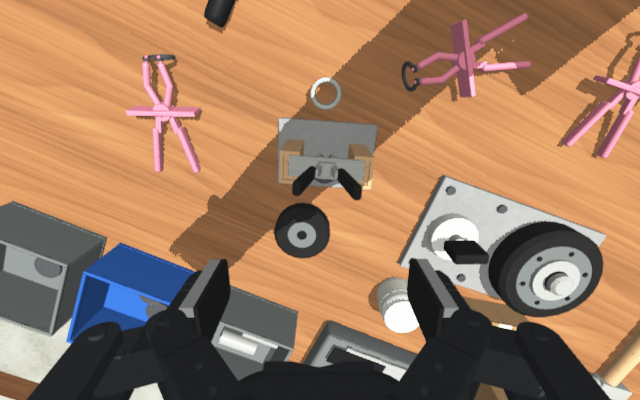

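The pliers are at about (328,175), handle centre (0.5388, −0.1442), yaw 0.370. The wrist jaw line is nearly parallel to them. I'm aligning and descending in two stages.

Emit:
arm_command(steps=[{"offset": [0.1,0.6,4],"rot": [-0.013,0.0085,0.065]},{"offset": [0,0,4],"rot": [0,0,0]},{"offset": [0,0,0],"rot": [0,0,0]}])

```text
time: 11.1
eef_pos: [0.5391, -0.1441, 0.2059]
tool_rot: [0.001, -0.181, 0.983, -0.0]
force: [-0.1, 0.5, 0.5]
finger_gap: 0.999
```

```bash
python3 - <<'E'
from h import *
plan([0.5388,-0.1442,0.126],3.5116)
im,P=cloud("wrist"); cv2.imwrite("pics/w6.png",im); np.save("w6.npy",P)
rects(P,[("handles",(.539,-.143),.05,.12,.2),("h.top",(.539,-.143),.05,.165,.2),("crossbar+cheek",(.539,-.143),.07,.086,.1)])
E
```

```text
t 11.1 pos [ 0.5391 -0.1441  0.2059] psi -2.7769 tilt [ 1.7e-03 -6.0e-04 -1.0e+00] q [-0.381  0.128  0.134  1.575  0.    -0.746] gap 0.999 F [-0.1  0.5  0.5]
off cm [0.04 0.01 7.99] rot [-0.0012  0.0014 -0.0053]
handles 1553 [ 538.5 -144.1] [13.9 60.3] 21.0 med [ 0.5383 -0.1333  0.1565] zmax 0.172
h.top 542 [ 538.4 -144.2] [13.3 60.3] 20.6 med [ 0.5413 -0.1637  0.1698] zmax 0.172
crossbar+cheek 2897 [ 540.8 -143.5] [ 37.2 104.3] 20.9 med [ 0.5365 -0.1452  0.0902] zmax 0.0998
```

View pics/w6.png

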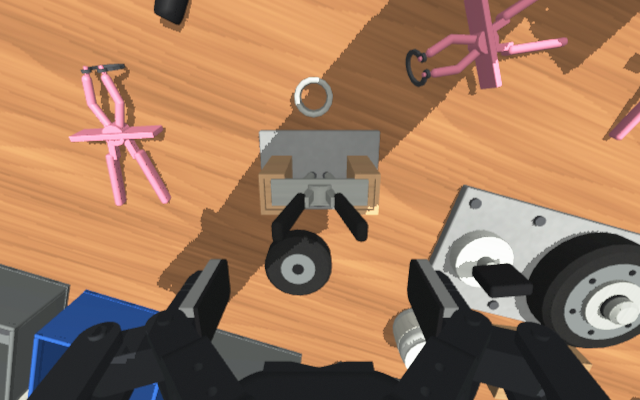

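The pliers sit centred between the jaws at (320,190). I'm descending.

Emit:
arm_command(steps=[{"offset": [0.04,0.01,3.5],"rot": [-0.001,0.001,0]},{"offset": [0,0,3.5],"rot": [0,0,0]},{"offset": [0,0,1.3],"rot": [0,0,0]},{"offset": [0,0,0.1],"rot": [0,0,0]}])

```text
time: 11.65
eef_pos: [0.5476, -0.1478, 0.1348]
tool_rot: [0.01, -0.18, 0.984, -0.006]
force: [-0.2, -0.5, 0.5]
finger_gap: 0.998
```

```bash
python3 - <<'E'
from h import *
plan([0.5386,-0.1442,0.126],3.508)
E
```

```text
t 11.65 pos [ 0.5476 -0.1478  0.1348] psi -2.7804 tilt [ 0.0226 -0.009  -0.9997] q [-0.382  0.13  -0.005  1.411  0.    -0.743] gap 0.998 F [-0.2 -0.5  0.5]
off cm [0.73 0.66 0.85] rot [-0.0164  0.0179 -0.0053]
```

Emit:
arm_command(steps=[{"offset": [0.75,0.65,0.85],"rot": [-0.016,0.018,-0.005]},{"offset": [0,0,0],"rot": [0,0,0]}])

```text
time: 11.9
eef_pos: [0.5398, -0.145, 0.1292]
tool_rot: [0.002, -0.182, 0.983, -0.001]
force: [0.0, 0.6, -0.7]
finger_gap: 0.996
```

```bash
python3 - <<'E'
from h import *
plan([0.5386,-0.1442,0.126],3.508)
E
```

```text
t 11.9 pos [ 0.5398 -0.145   0.1292] psi -2.7756 tilt [ 0.0036 -0.0018 -1.    ] q [-0.382  0.133 -0.013  1.421 -0.    -0.748] gap 0.996 F [ 0.   0.6 -0.7]
off cm [0.08 0.11 0.32] rot [-0.003   0.0027 -0.0004]
```

Emit:
arm_command(steps=[{"offset": [0.15,0.12,0.4],"rot": [-0.003,0.003,0]}])

```text
time: 12.02
eef_pos: [0.5389, -0.1447, 0.1266]
tool_rot: [0.001, -0.182, 0.983, -0.001]
force: [0.2, 0.5, -0.5]
finger_gap: 1.002
```

Emit:
arm_command(steps=[{"offset": [0.05,0,0.07],"rot": [0,0.001,0]},{"offset": [0.05,0,0.07],"rot": [0,0.001,0]},{"offset": [0.05,0,0.07],"rot": [0,0.001,0]},{"offset": [0.05,0,0.07],"rot": [0,0.001,0]}], hand=-1)

```text
time: 12.52
eef_pos: [0.5387, -0.1439, 0.1294]
tool_rot: [0.002, -0.183, 0.983, -0.001]
force: [0.2, 0.8, 0.4]
finger_gap: 0.298
```

```bash
python3 - <<'E'
from h import *
plan([0.5386,-0.1442,0.126],3.508)
E
```

```text
t 12.53 pos [ 0.5387 -0.1439  0.1294] psi -2.7743 tilt [ 5.1e-03 -6.0e-04 -1.0e+00] q [-3.82e-01  1.28e-01 -1.80e-02  1.42e+00  1.00e-03 -7.49e-01] gap 0.298 F [0.2 0.8 0.4]
off cm [ 0.02 -0.02  0.34] rot [-0.0024  0.0046  0.0009]
```

Emit:
arm_command(steps=[{"offset": [0,0,0.05],"rot": [0,0.002,0]},{"offset": [0,0,-1],"rot": [0,0,0]},{"offset": [0,0,-2],"rot": [0,0,0]},{"offset": [0,0,-2.5],"rot": [0,0,0]}])

```text
time: 13.02
eef_pos: [0.5353, -0.143, 0.1792]
tool_rot: [-0.004, -0.182, 0.983, 0.002]
force: [0.6, -0.6, -2.9]
finger_gap: 0.3
```

```bash
python3 - <<'E'
from h import *
plan([0.5386,-0.1442,0.28],3.508)
E
```

```text
t 13.03 pos [ 0.5353 -0.143   0.1792] psi -2.7746 tilt [-0.0083  0.0022 -1.    ] q [-3.820e-01  1.270e-01  8.000e-02  1.532e+00 -1.000e-03 -7.490e-01] gap 0.3 F [ 0.6 -0.6 -2.9]
off cm [ -0.2   -0.18 -10.08] rot [ 0.005  -0.0069  0.0006]
```

Emit:
arm_command(steps=[{"offset": [-0.3,-0.1,-3.5],"rot": [0.005,-0.007,0]},{"offset": [0,0,-3.5],"rot": [0,0,0]},{"offset": [0,0,-3],"rot": [0,0,0]},{"offset": [0,0,0],"rot": [0,0,0]}])

```text
time: 13.52
eef_pos: [0.538, -0.1438, 0.2796]
tool_rot: [-0.003, -0.182, 0.983, 0.0]
force: [0.5, 0.8, -3.5]
finger_gap: 0.3
```

```bash
python3 - <<'E'
from h import *
plan([0.5386,-0.1442,0.28],3.508)
for n in("side","top","wrist"):
    im,P=cloud(n); cv2.imwrite(f"pics/{n}7.png",im); np.save(f"{n}7.npy",P)
E
```

```text
t 13.53 pos [ 0.538  -0.1438  0.2796] psi -2.7753 tilt [-5.3e-03 -2.0e-04 -1.0e+00] q [-0.38   0.157  0.314  1.732 -0.002 -0.747] gap 0.3 F [ 0.5  0.8 -3.5]
off cm [-0.04 -0.06 -0.04] rot [ 0.0017 -0.005  -0.0001]
```

View pics/wrist7.png

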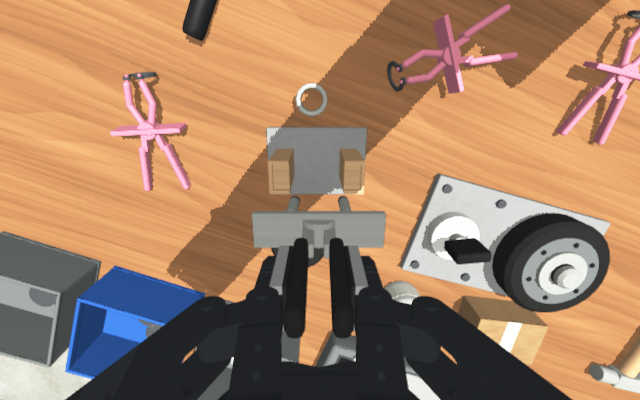

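View pics/side7.png

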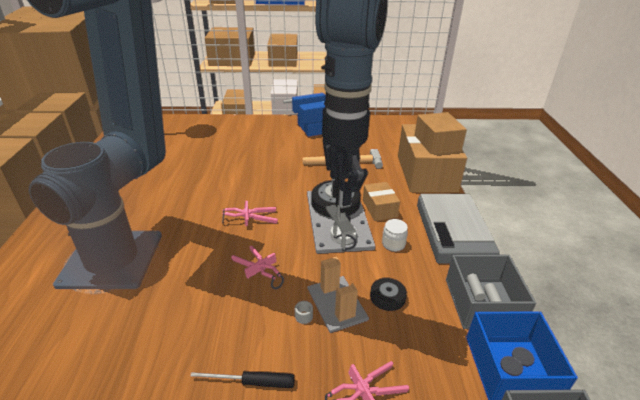

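The pliers came out of the stand; the crossbar is at (320,230) in the wrist view and the ring hangs at about (345,238) in the side view. I'll measure the pliers in the tool frame.

```bash
python3 - <<'E'
from h import *
st,Q,p=tool()
P=np.load("wrist7.npy"); T=(P-p)@Q
m=(T[...,2]>0.02)&(T[...,2]<0.06)&(abs(T[...,0])<.05)&(abs(T[...,1])<.06)
m[:205]=m[:205]; u,v=np.meshgrid(np.arange(640),np.arange(400)); m&=(v>205)&(v<255)
q=T[m]; t=cv2.minAreaRect((q[:,:2]*1000).astype(np.float32)); print("wrist crossbar tool mm",len(q),t,np.median(q,0)*1000)
b=q[:,:]; A=np.c_[q[:,:2],np.ones(len(q))]; print("plane",np.linalg.lstsq(A,q[:,2],rcond=None)[0])
for n in("side","top"):
    P=np.load(n+"7.npy"); T=(P-p)@Q
    for z0,z1 in [(.03,.05),(.05,.09),(.092,.108)]:
        m=(T[...,2]>z0)&(T[...,2]<z1)&(abs(T[...,0]+.01)<.05)&(abs(T[...,1])<.06); q=T[m]
        if len(q)>3: print(n,z0,len(q),q.min(0).round(4),q.max(0).round(4),q.mean(0).round(4))
        if z0>.09: 
            vv,uu=np.nonzero(m); print(uu.min(),uu.max(),vv.min(),vv.max())
im=cv2.imread("pics/side7.png"); cv2.imwrite("pics/s7c.png",cv2.resize(im[170:260,300:390],None,fx=6,fy=6,interpolation=cv2.INTER_CUBIC))
E
```

```text
wrist crossbar tool mm 4460 ((-0.19017314910888672, -1.0415382385253906), (84.18989562988281, 24.48567771911621), 89.98500061035156) [ 3.64863673 -0.75750834 38.17654251]
plane [0.03627296 0.00137426 0.03722955]
side 0.03 325 [-0.0181 -0.0456  0.0301] [0.0064 0.0412 0.0402] [-0.0032 -0.0113  0.0342]
side 0.05 103 [-0.0094 -0.0281  0.0536] [-0.0019  0.019   0.0898] [-0.0048 -0.0064  0.0722]
side 0.092 105 [-0.0422 -0.0265  0.0927] [-0.0041  0.0215  0.0996] [-0.0237 -0.0055  0.0957]
334 356 234 250
top 0.03 69 [-0.0145 -0.0038  0.0316] [0.0091 0.0406 0.0401] [0.0012 0.029  0.0355]
top 0.092 28 [-0.0381 -0.0171  0.092 ] [-0.021   0.0202  0.1004] [-0.0337 -0.0028  0.0965]
403 416 174 184
```

View pics/s7c.png

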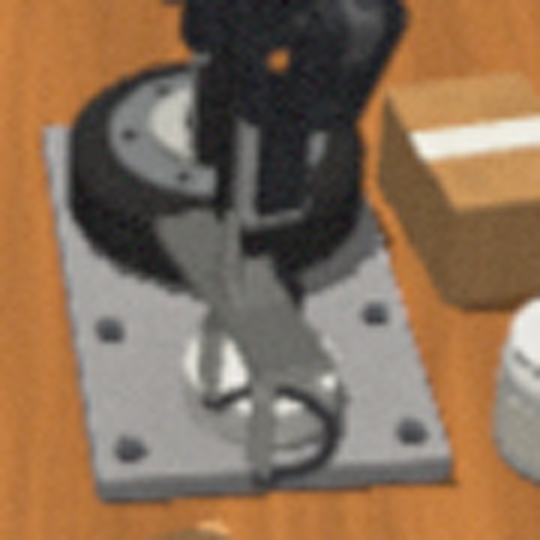

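```bash
python3 - <<'E'
from h import *
for n in("side","top"):
    c=get_calibration(n); M=cv2.Rodrigues(np.array(c["rvec"],float))[0]; print(n,-M.T@np.array(c["tvec"]).ravel(),M[2], c["intrinsics"][0][0])
def pl(q): 
    A=np.c_[q[:,:2]-q[:,:2].mean(0),np.ones(len(q))]; return np.linalg.lstsq(A,q[:,2],rcond=None)[0].round(4)
P=np.load("w6.npy"); m=(np.hypot(P[...,0]-.539,P[...,1]+.144)<.04)&(P[...,2]>.084)&(P[...,2]<.094); 
u,v=np.meshgrid(np.arange(640),np.arange(400)); 
print("rest crossbar",m.sum(),pl(P[m&(v>175)&(v<215)]))
P=np.load("wrist7.npy"); q=P[(v>215)&(v<243)&(u>262)&(u<300)]; print("held bar left",q.mean(0),pl(q))
q=P[(v>215)&(v<243)&(u>262)&(u<378)&((u<300)|(u>338))]; print("held bar both",q.mean(0),pl(q))
q=P[(v>100)&(v<150)&(u>200)&(u<250)]; print("table",pl(q),q.mean(0))
P=np.load("w4.npy")
E
```

```text
side [ 0.48246083 -0.76223903  0.72637296] [ 0.02395106  0.81048756 -0.58526597] 423.8789487660867
top [0.3977971  0.07324215 1.19710312] [ 1.01308550e-01  6.13986455e-04 -9.94854864e-01] 440.57530196929974
rest crossbar 1788 [-0.0244 -0.01    0.0902]
 ** On entry to DLASCL parameter number  4 had an illegal value
 ** On entry to DLASCL parameter number  4 had an illegal valueTraceback (most recent call last):
  File "<stdin>", line 9, in <module>
  File "<stdin>", line 5, in pl
    x, resids, rank, s = _umath_linalg.lstsq(a, b, rcond,
                         ~~~~~~~~~~~~~~~~~~~^^^^^^^^^^^^^
                                             signature=signature)
                                             ^^^^^^^^^^^^^^^^^^^^
    raise LinAlgError("SVD did not converge in Linear Least Squares")
numpy.linalg.LinAlgError: SVD did not converge in Linear Least Squares
```

```bash
python3 - <<'E'
from h import *
def pl(q):
    q=q[~np.isnan(q).any(1)]; q=q[abs(q[:,2]-np.median(q[:,2]))<.004]
    A=np.c_[q[:,:2]-q[:,:2].mean(0),np.ones(len(q))]; g=np.linalg.lstsq(A,q[:,2],rcond=None)[0]; d=np.array([.93,.362]); return len(q),g.round(4),"along pliers x",round(float(g[:2]@d),4)
u,v=np.meshgrid(np.arange(640),np.arange(400))
P=np.load("wrist7.npy"); 
for (a,b) in ((262,298),(342,378)):
    print("held",pl(P[(v>215)&(v<245)&(u>a)&(u<b)]))
print("table",pl(P[(v>150)&(v<220)&(u>190)&(u<240)]))
P=np.load("w6.npy"); 
for (a,b) in ((276,304),(336,364)): print("rest",pl(P[(v>184)&(v<203)&(u>a)&(u<b)]))
print("table",pl(P[(v>150)&(v<200)&(u>150)&(u<210)]))
E
```

```text
held (995, array([-0.0324, -0.0013,  0.2369]), 'along pliers x', -0.0306)
held (1010, array([-0.0255, -0.0012,  0.2372]), 'along pliers x', -0.0242)
table (3367, array([ 0.0005, -0.0001, -0.0003]), 'along pliers x', 0.0004)
rest (389, array([-0.0049, -0.0011,  0.0905]), 'along pliers x', -0.0049)
rest (398, array([-0.0071, -0.0066,  0.0905]), 'along pliers x', -0.009)
table (2540, array([ 0.0011,  0.0004, -0.0004]), 'along pliers x', 0.0012)
```

```bash
python3 - <<'E'
from h import *
for n in("w4","w5","w6","wrist7","top7"):
    P=np.load(n+".npy"); print(n); rects(P,[("axle",(.556,.208),.03,.0735,.09),("hub",(.556,.208),.036,.0595,.066)])
im=cv2.imread("pics/w5.png"); cv2.imwrite("pics/w5c.png",cv2.resize(im[220:330,480:620],None,fx=5,fy=5,interpolation=cv2.INTER_CUBIC))
E
```

```text
w4
axle 960 [556.2 202.9] [28.4 18.1] 19.1 med [0.5561 0.204  0.0761] zmax 0.079
hub 2733 [558.7 196.4] [61.8 38.6] 19.0 med [0.5607 0.1944 0.0614] zmax 0.066
w5
axle 288 [554.3 206.4] [25.8 26.8] 42.4 med [0.5543 0.2055 0.076 ] zmax 0.0784
hub 1020 [554.9 207.6] [61.7 61.4] 67.3 med [0.5508 0.1992 0.0613] zmax 0.066
w6
axle 431 [555.2 206.5] [25.4 26. ] 21.2 med [0.5543 0.2051 0.076 ] zmax 0.0778
hub 1402 [556.3 205.5] [63.1 57.6] 39.3 med [0.5506 0.1968 0.0613] zmax 0.066
wrist7
axle 303 [554.5 205.4] [25.3 26.3] 33.9 med [0.5541 0.2053 0.076 ] zmax 0.0782
hub 1086 [555.1 207.8] [63.  61.6] 62.3 med [0.5504 0.1992 0.0613] zmax 0.066
top7
axle 97 [556.6 208.1] [26.7 26. ] 2.6 med [0.5565 0.2078 0.0774] zmax 0.0825
hub 327 [556.1 207.9] [66.5 66.6] 65.6 med [0.5552 0.2058 0.0626] zmax 0.066
```

View pics/w5c.png

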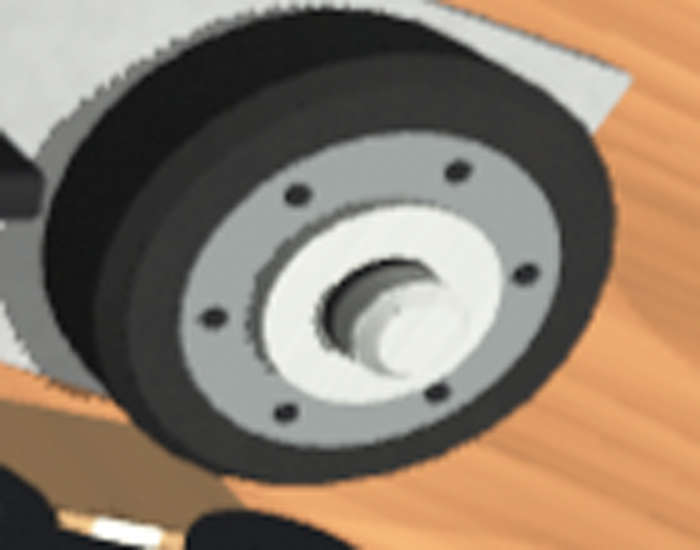

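```bash
cat >> h.py <<'E'
RT=np.array([-.013,-.001,.101])
def ring_plan(xyz,psi):
    T=np.array([[np.cos(psi),np.sin(psi),0],[np.sin(psi),-np.cos(psi),0],[0,0,-1]]).T
    plan(np.array(xyz)-T@RT,psi); st,Q,p=tool(); print("ring est now",(p+Q@RT).round(4))
E
python3 - <<'E'
from h import *
ring_plan([.5549,.2073,.15],3.508)
E
```

```text
t 13.68 pos [ 0.5363 -0.143   0.2752] psi -2.7752 tilt [-0.0124  0.003  -0.9999] q [-0.38   0.159  0.307  1.731 -0.002 -0.747] gap 0.297 F [ 0.3  0.2 -3.6]
off cm [-13.01  32.12   2.52] rot [ 0.0072 -0.0105 -0.0001]
ring est now [ 0.5476 -0.139   0.1741]
```

Emit:
arm_command(steps=[{"offset": [-0.8,2,0],"rot": [0.005,-0.007,0]},{"offset": [-1.8,4.5,0],"rot": [0,0,0]},{"offset": [-1.8,4.5,0],"rot": [0,0,0]},{"offset": [-1.8,4.5,0],"rot": [0,0,0]},{"offset": [-1.8,4.5,0],"rot": [0,0,0]},{"offset": [-1.8,4.5,0],"rot": [0,0,0]},{"offset": [-1.8,4.5,0],"rot": [0,0,0]},{"offset": [-1,2,0],"rot": [0,0,0]},{"offset": [0,0,0],"rot": [0,0,0]}])

```text
time: 14.8
eef_pos: [0.5325, 0.2102, 0.2589]
tool_rot: [-0.015, -0.184, 0.983, 0.006]
force: [-0.5, -1.2, -2.9]
finger_gap: 0.298
```

```bash
python3 - <<'E'
from h import *
ring_plan([.5549,.2073,.13],3.508)
E
```

```text
t 14.8 pos [0.5325 0.2102 0.2589] psi -2.7715 tilt [-0.0313  0.0058 -0.9995] q [ 0.251  0.216  0.339  1.723  0.013 -0.119] gap 0.298 F [-0.5 -1.2 -2.9]
off cm [-0.76 -1.02  2.75] rot [ 0.0167 -0.0271  0.0035]
ring est now [0.5418 0.2145 0.1576]
```

Emit:
arm_command(steps=[{"offset": [-0.76,-1.02,2.5],"rot": [0.017,-0.027,0.003]},{"offset": [0,0,0],"rot": [0.003,-0.006,0]}])

```text
time: 15.05
eef_pos: [0.5403, 0.2035, 0.2305]
tool_rot: [0.001, -0.183, 0.983, -0.002]
force: [0.3, -0.5, -2.8]
finger_gap: 0.299
```

```bash
python3 - <<'E'
from h import *
ring_plan([.5549,.2073,.10],3.508)
for n in("side","top","wrist"):
    im,P=cloud(n); cv2.imwrite(f"pics/{n}8.png",im); np.save(f"{n}8.npy",P)
ring_plan([.5549,.2073,.10],3.508)
im=cv2.imread("pics/side8.png"); cv2.imwrite("pics/s8c.png",cv2.resize(im[130:230,290:390],None,fx=6,fy=6,interpolation=cv2.INTER_CUBIC))
im=cv2.imread("pics/top8.png"); cv2.imwrite("pics/t8c.png",cv2.resize(im[130:230,220:320],None,fx=6,fy=6,interpolation=cv2.INTER_CUBIC))
E
```

```text
t 15.05 pos [0.5403 0.2035 0.2305] psi -2.7737 tilt [ 0.0026 -0.0028 -1.    ] q [ 0.246  0.185  0.246  1.631 -0.003 -0.122] gap 0.299 F [ 0.3 -0.5 -2.8]
off cm [-0.2  -0.06  2.95] rot [-0.0035  0.0014  0.0015]
ring est now [0.553  0.207  0.1296]
t 15.2 pos [0.5424 0.2042 0.2352] psi -2.7736 tilt [ 1.010e-02 -3.000e-04 -9.999e-01] q [ 0.246  0.183  0.254  1.632 -0.003 -0.122] gap 0.301 F [ 0.9  0.2 -2. ]
off cm [ 0.06 -0.04  3.42] rot [-0.004   0.0093  0.0016]
ring est now [0.5559 0.2079 0.1344]
```

View pics/s8c.png

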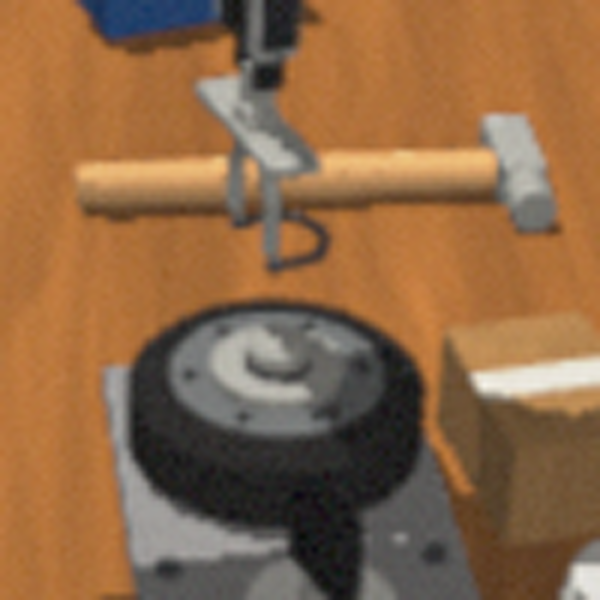

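View pics/t8c.png

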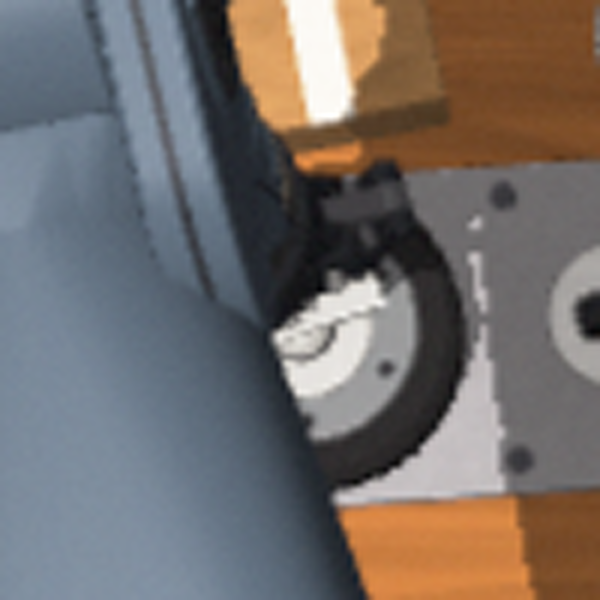

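View pics/wrist8.png

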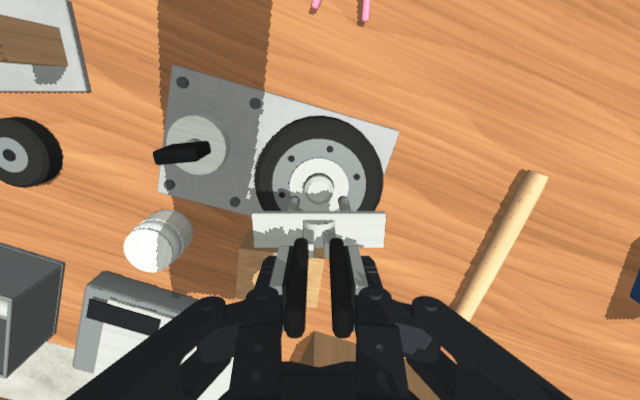

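```bash
cat > ov.py <<'E'
from h import *
def ov(imgf,out,items,box,f=8):
    im=cv2.imread(imgf); c=get_calibration("side"); x0,y0,x1,y1=box
    z=cv2.resize(im[y0:y1,x0:x1],None,fx=f,fy=f,interpolation=cv2.INTER_CUBIC)
    t=np.linspace(0,2*np.pi,90)
    for (ctr,r,col,ax) in items:
        pts=np.array(ctr)+r*(np.cos(t)[:,None]*ax[0]+np.sin(t)[:,None]*ax[1])
        px=cv2.projectPoints(pts,np.array(c["rvec"],float),np.array(c["tvec"],float),np.array(c["intrinsics"]),None)[0][:,0]
        px=((px+.5-[x0,y0])*f-.5)
        cv2.polylines(z,[np.round(px*8).astype(np.int32)],True,col,1,cv2.LINE_AA,3)
    cv2.imwrite(out,z)
E
python3 - <<'E'
from ov import *
ex=np.array([[1.,0,0],[0,1,0]])
# pose during side grab: TCP at first read
p=np.array([0.5403,0.2035,0.2305]); psi=-2.7737
Q=np.array([[np.cos(psi),np.sin(psi),0],[np.sin(psi),-np.cos(psi),0],[0.0026,-.0028,-1]]).T
rc=p+Q@RT; print(rc)
ov("pics/side8.png","pics/ov8.png",[(rc,.0175,(0,255,0),ex),(rc,.0215,(0,255,255),ex),((.5549,.2073,.062),.031,(0,0,255),ex),((.5549,.2073,.077),.011,(255,0,0),ex)],(305,150,375,215),10)
E
```

```text
[0.55305239 0.20695956 0.1295    ]
```

View pics/ov8.png

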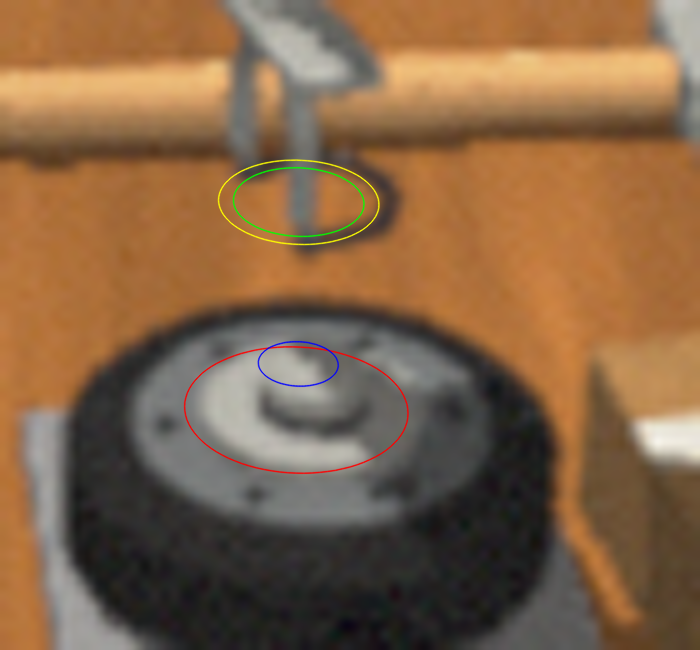

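```bash
sed -i 's/^RT=.*/RT=np.array([-.0143,-.0012,.102])/' h.py; python3 - <<'E'
from h import *
ring_plan([.5549,.2073,.094],3.508)
E
```

```text
t 15.2 pos [0.5424 0.2042 0.2352] psi -2.7736 tilt [ 1.010e-02 -3.000e-04 -9.999e-01] q [ 0.246  0.183  0.254  1.632 -0.003 -0.122] gap 0.301 F [ 0.9  0.2 -2. ]
off cm [ 0.19 -0.02  3.92] rot [-0.004   0.0093  0.0016]
ring est now [0.5572 0.2082 0.1334]
```

Emit:
arm_command(steps=[{"offset": [0.2,0,2],"rot": [-0.004,0.009,0.002]},{"offset": [0,0,1.5],"rot": [0,0,0]},{"offset": [0,0,0.2],"rot": [0,0,0]}])

```text
time: 15.58
eef_pos: [0.5427, 0.2032, 0.2018]
tool_rot: [0.004, -0.181, 0.983, 0.0]
force: [-0.6, 0.7, -2.9]
finger_gap: 0.299
```

```bash
python3 - <<'E'
from h import *
ring_plan([.5549,.2073,.094],3.508)
E
```

```text
t 15.57 pos [0.5427 0.2032 0.2018] psi -2.7773 tilt [ 0.0069  0.0023 -1.    ] q [ 2.420e-01  1.780e-01  1.820e-01  1.567e+00  1.000e-03 -1.220e-01] gap 0.299 F [-0.6  0.7 -2.9]
off cm [0.15 0.06 0.58] rot [-0.0003  0.0073 -0.0021]
ring est now [0.5572 0.2074 0.0999]
```

Emit:
arm_command(steps=[{"offset": [0.15,0.05,0.6],"rot": [0,0.007,-0.002]},{"offset": [0.03,0,0.05],"rot": [0,0.001,0]}])

```text
time: 15.82
eef_pos: [0.5413, 0.2031, 0.1961]
tool_rot: [0.0, -0.182, 0.983, -0.0]
force: [0.6, -0.6, -2.4]
finger_gap: 0.297
```

```bash
python3 - <<'E'
from ov import *
ring_plan([.5549,.2073,.094],3.508)
st,Q,p=tool(); rc=p+Q@RT
im,P=cloud("side"); cv2.imwrite("pics/side9.png",im)
im,P=cloud("wrist"); cv2.imwrite("pics/wrist9.png",im)
cv2.imwrite("pics/w9c.png",cv2.resize(im[150:250,270:370],None,fx=6,fy=6,interpolation=cv2.INTER_CUBIC))
ex=np.array([[1.,0,0],[0,1,0]])
ov("pics/side9.png","pics/ov9.png",[(rc,.0175,(0,255,0),ex),(rc,.0215,(0,255,255),ex),((.5549,.2073,.062),.031,(0,0,255),ex),((.5549,.2073,.077),.011,(255,0,0),ex)],(305,150,375,215),10)
cv2.imwrite("pics/s9c.png",cv2.resize(cv2.imread("pics/side9.png")[150:215,305:375],None,fx=10,fy=10,interpolation=cv2.INTER_CUBIC))
E
```

```text
t 15.82 pos [0.5413 0.2031 0.1961] psi -2.7753 tilt [ 7.e-04 -3.e-04 -1.e+00] q [ 0.243  0.181  0.174  1.563 -0.    -0.123] gap 0.297 F [ 0.6 -0.6 -2.4]
off cm [0.01 0.03 0.01] rot [-0.0005  0.0005 -0.0001]
ring est now [0.5551 0.2071 0.0941]
```

View pics/ov9.png

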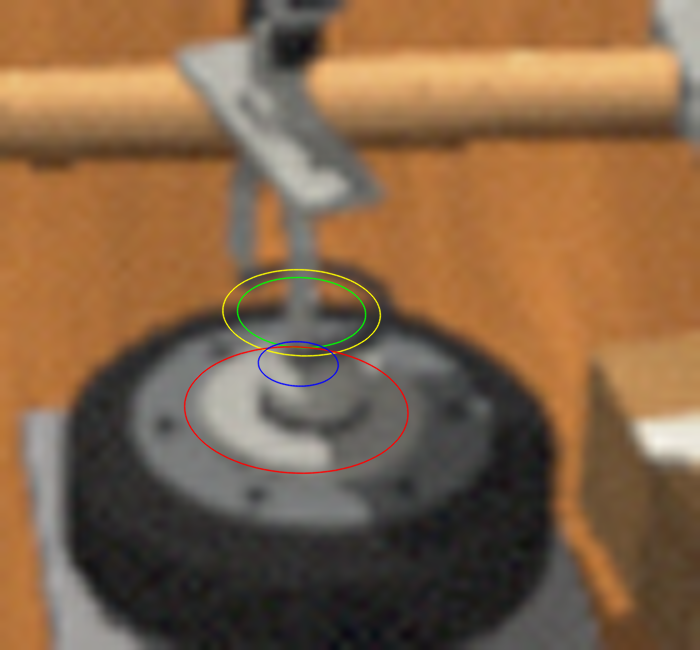

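View pics/s9c.png

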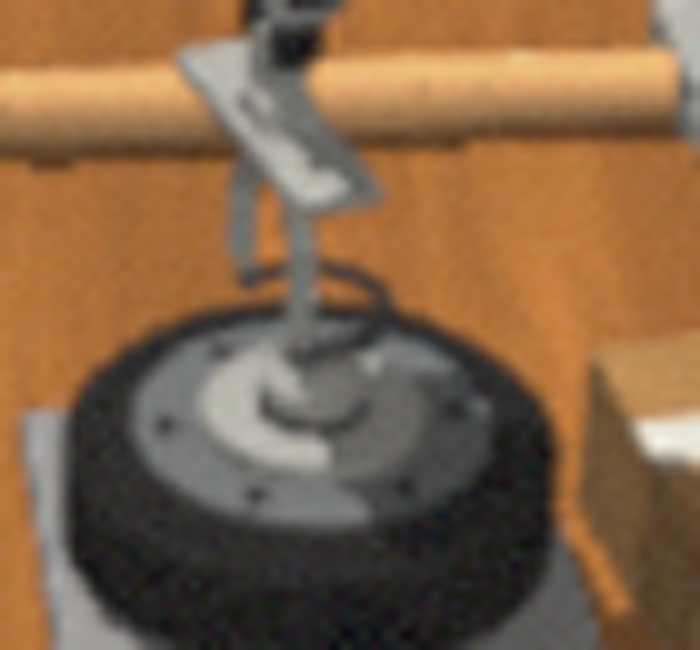

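View pics/w9c.png

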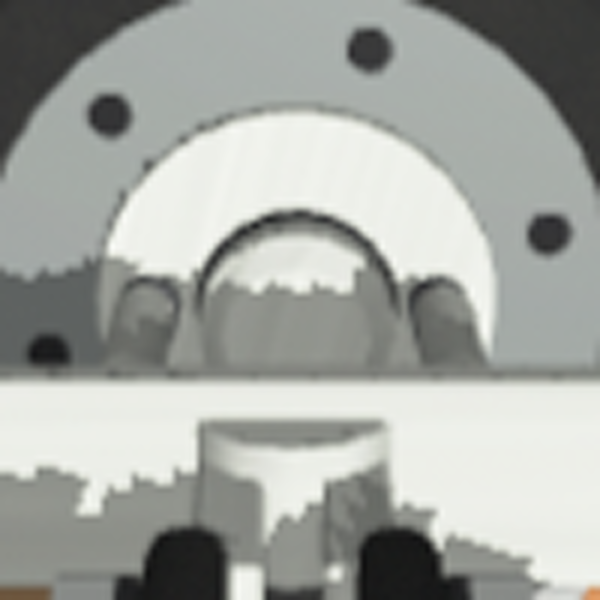

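In the wrist crop the axle (centre col 299) sits between the jaw tips (centre col 294), about 0.7 mm off. In the side crop the ring centre (≈316,311) matches the axle line (≈314,312). I'm descending in checked steps.

Emit:
arm_command(steps=[{"offset": [0.03,0.08,0.8],"rot": [0,0.001,0]},{"offset": [0.05,0,0.5],"rot": [0,0.002,0]}])

```text
time: 16.18
eef_pos: [0.5413, 0.2039, 0.1841]
tool_rot: [0.001, -0.182, 0.983, -0.0]
force: [-1.0, -1.0, -2.9]
finger_gap: 0.298
```

```bash
python3 - <<'E'
from h import *
ring_plan([.5547,.2078,.0635],3.508)
E
```

```text
t 16.18 pos [0.5413 0.2039 0.1841] psi -2.7752 tilt [ 1.2e-03 -5.0e-04 -1.0e+00] q [ 2.450e-01  1.810e-01  1.500e-01  1.539e+00 -1.000e-03 -1.220e-01] gap 0.298 F [-1.  -1.  -2.9]
off cm [0.04 0.   1.86] rot [-0.0009  0.0009 -0.    ]
ring est now [0.5552 0.2079 0.0822]
```

Emit:
arm_command(steps=[{"offset": [0.08,0,0.6],"rot": [-0.001,0.002,0]},{"offset": [0.06,0,0.5],"rot": [0,0.002,0]}])

```text
time: 16.42
eef_pos: [0.5397, 0.2034, 0.1721]
tool_rot: [-0.002, -0.182, 0.983, -0.0]
force: [0.3, -0.7, -2.8]
finger_gap: 0.297
```

```bash
python3 - <<'E'
from h import *
ring_plan([.5547,.2078,.0635],3.508)
st,Q,p=tool(); rc=p+Q@RT
im,P=cloud("side"); cv2.imwrite("pics/side10.png",im)
cv2.imwrite("pics/s10c.png",cv2.resize(im[150:215,305:375],None,fx=10,fy=10,interpolation=cv2.INTER_CUBIC))
E
```

```text
t 16.43 pos [0.5397 0.2034 0.1721] psi -2.7752 tilt [-0.0037 -0.0012 -1.    ] q [ 0.244  0.182  0.127  1.52  -0.    -0.122] gap 0.297 F [ 0.3 -0.7 -2.8]
off cm [-0.13 -0.    0.66] rot [ 0.0002 -0.0039  0.    ]
ring est now [0.5531 0.2073 0.07  ]
```

View pics/s10c.png

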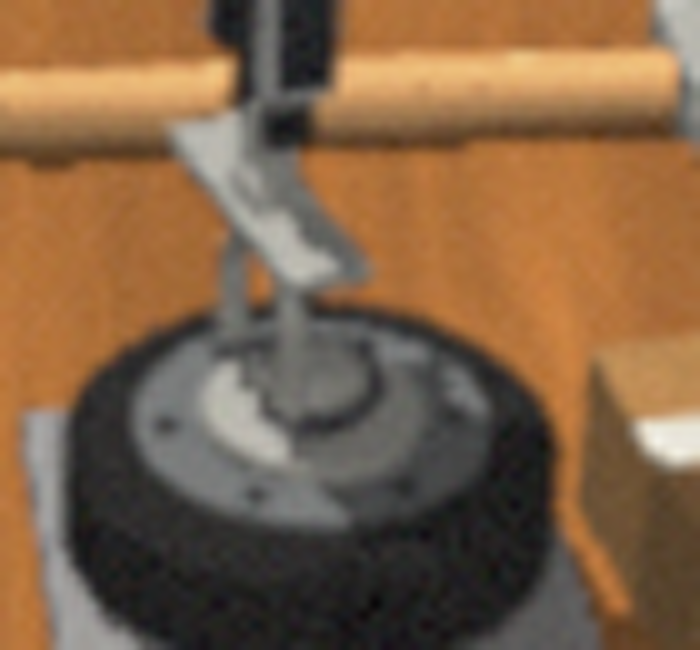

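The ring surrounds the axle with no side force. Last stretch.

Emit:
arm_command(steps=[{"offset": [-0.12,0,0.4],"rot": [0,-0.003,0]},{"offset": [0,0,0.3],"rot": [0,0.001,0]}])

```text
time: 16.73
eef_pos: [0.5408, 0.2038, 0.1651]
tool_rot: [-0.001, -0.182, 0.983, -0.0]
force: [-2.5, -0.6, 6.7]
finger_gap: 0.297
```

```bash
python3 - <<'E'
from h import *
ring_plan([.5547,.2078,.0635],3.508)
E
```

```text
t 16.73 pos [0.5408 0.2038 0.1651] psi -2.7752 tilt [-1.5e-03 -5.0e-04 -1.0e+00] q [ 0.244  0.182  0.114  1.504 -0.    -0.122] gap 0.297 F [-2.5 -0.6  6.7]
off cm [-0.01 -0.   -0.04] rot [ 0.0001 -0.0016  0.    ]
ring est now [0.5544 0.2077 0.0631]
```

```bash
python3 - <<'E'
from h import *
im,P=cloud("side"); cv2.imwrite("pics/side11.png",im)
cv2.imwrite("pics/s11c.png",cv2.resize(im[150:215,305:375],None,fx=10,fy=10,interpolation=cv2.INTER_CUBIC))
im,P=cloud("wrist"); cv2.imwrite("pics/wrist11.png",im); np.save("w11.npy",P)
cv2.imwrite("pics/w11c.png",cv2.resize(im[130:260,160:380],None,fx=3.6,fy=3.6,interpolation=cv2.INTER_CUBIC))
rects(P,[("crossbar",(.541,.203),.05,.09,.115),("knob",(.5675,.0685),.03,.082,.1)])
u,v=np.meshgrid(np.arange(640),np.arange(400))
for a,b in ((262,298),(342,378)):
    q=P[(v>215)&(v<243)&(u>a)&(u<b)]; q=q[abs(q[:,2]-np.nanmedian(q[:,2]))<.004]; A=np.c_[q[:,:2]-q[:,:2].mean(0),np.ones(len(q))]; print(np.linalg.lstsq(A,q[:,2],rcond=None)[0].round(4))
ring_plan([.5547,.2078,.0635],3.508)
E
```

```text
crossbar 94 [538.6 202.4] [ 3.7 46.4] 21.1 med [0.5436 0.1879 0.0942] zmax 0.1002
knob 1110 [567.6  69.3] [14.7 42.2] 26.9 med [0.5661 0.0703 0.0871] zmax 0.0901
[-0.0172 -0.0036  0.1262]
[-0.0133 -0.0043  0.1263]
t 16.82 pos [0.5409 0.2038 0.1652] psi -2.7751 tilt [-1.2e-03 -4.0e-04 -1.0e+00] q [ 0.244  0.182  0.114  1.504 -0.    -0.122] gap 0.298 F [-2.1 -0.9  0.7]
off cm [-0.   -0.   -0.03] rot [ 0.0001 -0.0012  0.0001]
ring est now [0.5545 0.2078 0.0632]
```

View pics/s11c.png

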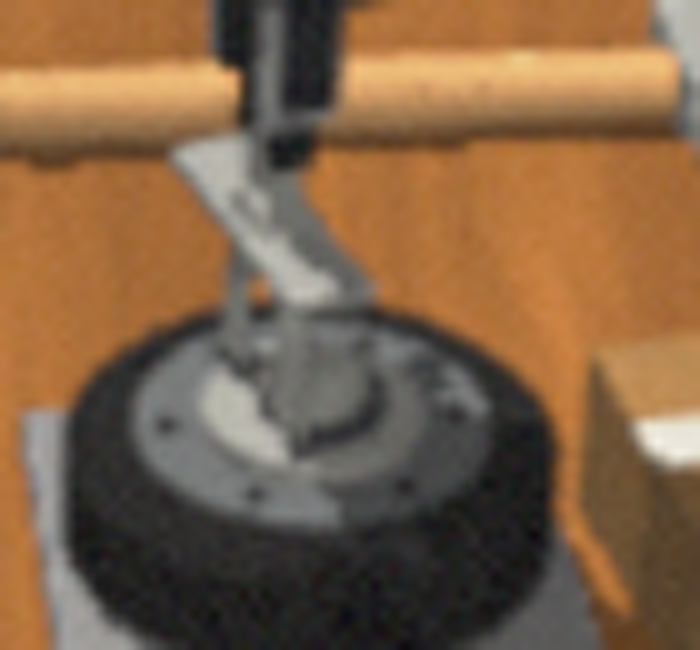

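View pics/w11c.png

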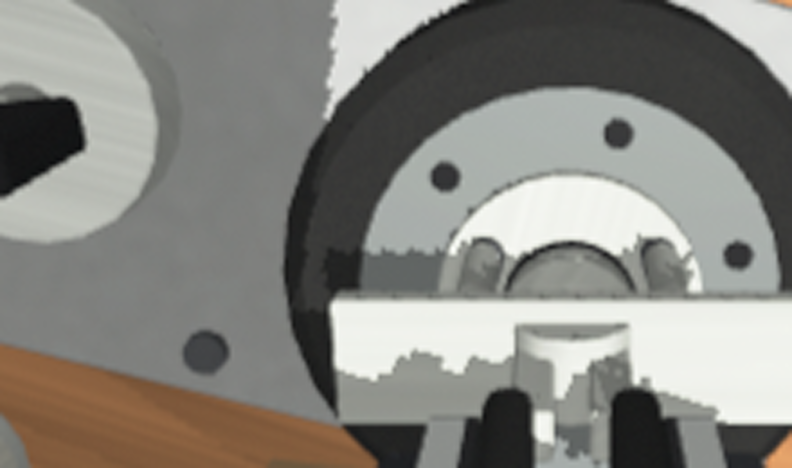

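Last checks agree: ring height ≈63.3 mm against the groove at 63.5 mm, upright, knob still locked. I'm handing in.

```bash
python3 - <<'E'
from h import *
print(workorder.finish_job())
E
```

```text
the job is handed in; nothing more can be done
None
```

The job is handed in at about 16.8 s of the 58 s allowed. No verdict was reported.

**What I did:** I pressed the knob down about 6 mm, turned it clockwise to its stop and let it spring back up. I then took the ring pliers from their stand and squeezed them. The spread ring went down over the axle onto the hub's face, and I left it there, still squeezed and pressing lightly.

**Last checks**
- **Knob and axle:** the knob bar measured 1.20 rad round and up. The axle top was at about 76–77 mm (77 mm expected when raised).
- **Squeeze:** the fingers stopped at about 25–26 mm opening, against 28 mm given for fully squeezed. I never measured the pliers' own joint angle, so "fully spread" is inferred from that.
- **Ring height:** about 63.2–63.3 mm, with the groove at 63.5 mm.
- **Tilt:** about 0.015 rad.
- **Ring on the hub:** a first contact of about 10 N settled to about 3.5 N.

**Where the checks disagreed:**
- The last side picture put the ring about 2 mm off the axle line in x, while the arm pose gave under 1 mm.
- The side camera's calibration looked about 3 mm off.
- About 2 N of sideways force suggests the ring may lightly touch the axle. The ring's bore allows at most 2.5 mm of play there, which is inside the 4 mm limit.

I saw no bystander touched or moved, but I did not re-measure their positions at the end.

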